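Hold the hidden bolt head while the nut runner tightens

ROBOT

A 7-joint arm with a two-finger parallel gripper is mounted at the origin on the work surface. World frame = base frame: x ahead of the robot, y to its left, z up, the work surface at z = 0. Lengths are in m, angles in rad, forces in N, time in s.
With the tool pointing down it reaches from about 0.35 to 0.9 m from the base axis. Payload 8.1 kg.
Tool frame: the origin (TCP) lies midway between the tips of the shut fingers; the grasp point (between the pads) lies 19 mm behind it; z points along the fingers, y is the line along which they close (so a half turn about z gives the same grasp; the last joint's range is limited). The gripper opens to 92 mm and grips with 3 to 60 N. Pads are 19 mm wide; open, the fingers measure 130 mm over their backs; the gripper's body (75 mm by 190 mm) begins 47 mm behind the grasp point.
Start: joints at [-1.385, 0.434, 0.025, 1.573, -0.012, 1.134, -0.075], TCP at [0.178, 0.599, 0.227] pointing down, gripper open.
Joint ranges: [-2.62, 2.62], [-0.44, 2.09], [-1.27, 1.32], [0.08, 2.57], [-1.32, 4.46], [0.12, 2], [-2.74, 2.74]. Speed limits (rad/s): [2.22, 2.22, 3.01, 3.01, 3.14, 3.14, 3.14].

INTERFACE

Orientations are given as a rotation vector (axis times angle).
In Python, from cell import arm gives the robot as it stands.
- The arm moves only by the tool send_rows, never from a script. Its argument "increments" is a list of rows, each a list of 3 entries, a list of its own where there are three numbers: the finger opening in cm, from 0 to 9.18, then the shift along the tool's x, y, z in cm, then the turn, a rotation vector about the tool's x, y, z in rad. A call has 1 to 5 rows; each row shifts and turns the commanded pose from where the row before left it, along the tool's axes as they then stand; what a row does not reach is not made up. A row lasts 1/10 s, in which the tool goes at most 50 mm and 8.59 degrees, less where a joint would pass 70% of its speed; a pose out of reach is approached as far as the arm can. A call is refused whole if a number of a shift passes 5 or a number of a turn 0.15, either way. A call with a gripper value outside its range is refused whole. The fingers move at their own pace and stop on an object; "force" is the grip in N (left out, the last holds). Time passes only in rows, so rows that do not move let the fingers close. It gives the time, the measured TCP pose, the force, the opening and the grip force at its end, in the units of the state.
- arm.observe(): the state, without advancing time (a new reading comes with each control period).
- arm.get_image(name): name is "scene" or "top" or "wrist"; returns the picture (400x640x3 uint8, red, green, blue); there is no depth.
- arm.camera_params(name): a dict with "camera_matrix" (3x3 intrinsics, pixels), "k1" (the pictures are not rectified: a ray, as slopes to the right and down, at radius r is drawn at 1 + k1 r^2 times it, then the intrinsics apply), "R" (3x3) and "t" (3): a world point X has camera coordinates R X + t. Camera axes: x right, y down, z forward; pixel columns grow to the right and rows downward; lengths in m; the calibration is good to about 2 mm. A picture is of the moment at which its call begins: read the wrist's pose just before it. camera_params takes no time and is no camera call; for the wrist camera it gives the pose at the moment of the call.
- arm.sign_off(): hands the job in; it is judged then, once.
The state is a dict: "clock": time; "joints": joint angles; "dq": joint speeds; "joint_efforts": joint torques, N m; "position": TCP position; "ee_rot": TCP orientation; "force": force on the tool from outside, world axes, zero at the start; "ft_torque": the same for the moment, N m; "width": opening from 0.0 (shut) to 1.0 (fully open); "gripper_force": force on a finger pad.
Only numpy, scipy, OpenCV 4.12 (cv2) and the standard library are available. Lean on these libraries where they do the work, as an engineer would, in place of code of your own. Each camera call takes 0.05 s, during which the arm holds its last target. There are 200 camera calls.

TASK

On the electronics bench a nut runner is slowly turning a nut on the front of an upright bracket, but the bolt just spins round with it. Reach down into the narrow gap behind the bracket, grip the hexagonal bolt head between the fingers and hold it from turning until the nut has run up tight and the runner has stalled. Finish while still gripping the head firmly so that it cannot turn, and leave the multimeter, breadboard and vial where they are.

Things in the scene. Friction and masses are not known exactly. Their poses are not given: they have to be found in the camera images.
- bolt_head (a point): Centre of the dark hexagonal bolt head: 22 mm across flats, 25 over corners, 14 thick along the bolt, 75 mm above the table. Axes are those of the fixed fixture, not spinning: x level along the bolt, from bracket to rear flange; z up. It sits mid-way in a 50 mm wide gap, open above and at both sides, floor 64 mm below. A 29 mm washer and 20 mm sleeve fill x -7 to -25 mm and turn with it.
- bracket_top (a point): Middle of the top edge of the fixed aluminium bracket (6 mm thick, 100 mm wide along y), 33 mm above the bolt head's centre; its gap face is at x = -25 mm from that centre. On its other side, nearer the robot, lies the blue runner: 57 mm diameter, on the bolt's axis, reaching to x = -190 mm, top 104 mm above the table. Axes as at the bolt head.
- flange_top (a point): Middle of the top edge of the fixed rear flange (6 mm thick, 100 mm wide along y), 15 mm above the bolt head's centre; its gap face is at x = +26 mm from that centre. Axes as at the bolt head. The whole fixture is yawed up to 0.6 rad either way.
- bolt_hex: The turning bolt head itself with its washer and sleeve: same origin as the bolt head point, x along the bolt's axis, turning with the bolt; a yellow paint mark lies on one flat. A grip of 30 N or more across it, from above, holds it against the runner; the closing fingers turn it flat by themselves.
- spindle (a joint): Angle of the runner's steel socket with the nut (rad), marked by a red stripe. It grows at about 0.4 rad/s while the bolt spins along, about 0.27 rad/s while the bolt is held, and stops (stalls, pulling with 0.08 N m) when the bolt is held and the nut is tight. It never gets tight unless the bolt is held.
- thread (a joint): How far the nut has been run on along the bolt's thread (rad of turn between nut and bolt). Starts between 0 and 0.5, stays put while the bolt spins along, grows at about 0.27 rad/s while the bolt is held, and is tight against its stop at 2.4; the whole run takes 6 to 10 s of holding.
- multimeter: Blue and black multimeter lying flat, 160 x 82 x 40 mm, loose, beside the fixture; origin at the centre of its underside. To be left alone.
- breadboard: White breadboard with small parts, 165 x 55 x 16 mm, loose, beside the fixture; origin at the centre of its underside. To be left alone.
- vial: Amber vial with black cap, 32 mm diameter, 65 mm high, standing loose beyond the rear flange; origin at the centre of its underside. To be left alone.

How it is judged:
By the outcome, as a careful person would: the job done as asked, in the order asked, and still so for the second after the job is handed in, while the arm keeps its last pose, push and grip.
It also fails if it takes over 43 s, if anything falls off the work surface, if the arm or the gripper's body presses on something with over 40 N, if the wrist force passes 120 N, or if a joint passes its speed limit or range.

## Working session

There is one attempt and no reset: what is moved stays moved. The work goes in short steps, Python scripts to look and compute and a tool call to move; the robot and the scene stay as the last step left them, time stands still between calls to the robot, and variables do not carry over. Pictures are saved under pics/ and viewed, at most 10 in all, crops included, and the job is handed in when it is done.

Besides the shell and the picture viewer there is one more tool, called after "Call:" as name(argument=value, ...) on one line, values as JSON. send_rows: Moves the arm, as the interface text tells. Its arguments: {"type":"object","properties":{"increments":{"type":"array"},"force":{"type":"number"}},"required":["increments"]}

```bash
mkdir -p pics
python3 - <<'E'
from cell import arm
import cv2,numpy as np
s=arm.observe();print(s['clock'],s['position'],s['ee_rot'],s['width'])
ims=[]
for n in("scene","top"):
    im=arm.get_image(n)[:,:,::-1];cv2.imwrite(f'pics/{n}0.png',im)
    p=arm.camera_params(n);print(n,np.round(p['camera_matrix'],1).tolist(),p['k1'],np.round(p['R'],3).tolist(),np.round(p['t'],3))
E
```

```text
0.0 [0.17792919 0.59860362 0.22594338] [-4.52197559e-01 -3.10881309e+00  2.46766615e-03] 1.0012453639459542
scene [[387.0, 0.0, 321.2], [0.0, 387.0, 197.6], [0.0, 0.0, 1.0]] 0.007674798337574191 [[-0.597, 0.802, 0.023], [0.456, 0.364, -0.812], [-0.659, -0.474, -0.583]] [ 0.316 -0.226  1.315]
top [[402.8, 0.0, 327.1], [0.0, 402.8, 197.5], [0.0, 0.0, 1.0]] -0.03860432571845396 [[0.012, -1.0, 0.013], [-0.998, -0.013, -0.069], [0.069, -0.012, -0.998]] [0.059 0.614 1.026]
```

View pics/top0.png

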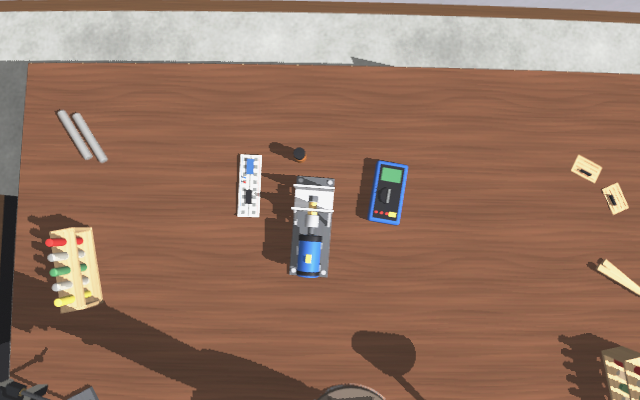

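View pics/scene0.png

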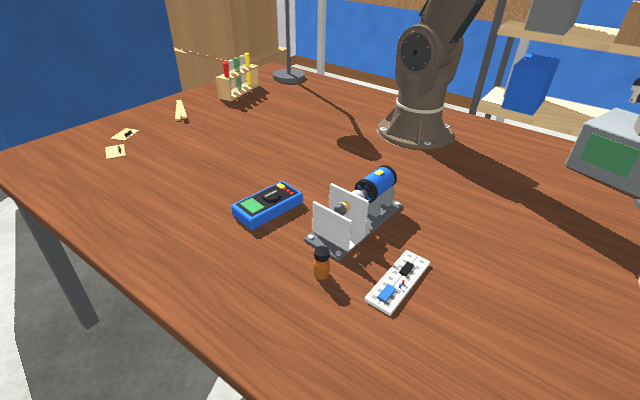

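The fixture is at about (312,205) in the top view, with the multimeter on its right and the breadboard on its left. The vial is at (299,154). I'll zoom in on the fixture.

Run:
```python
import cv2,numpy as np
a=cv2.imread('pics/top0.png')[165:285,265:365];b=cv2.imread('pics/scene0.png')[155:265,295:415]
a=cv2.resize(a,(500,600),interpolation=cv2.INTER_CUBIC)
cv2.imwrite('pics/c0.png',a)
```

```text
(no output)
```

View pics/c0.png

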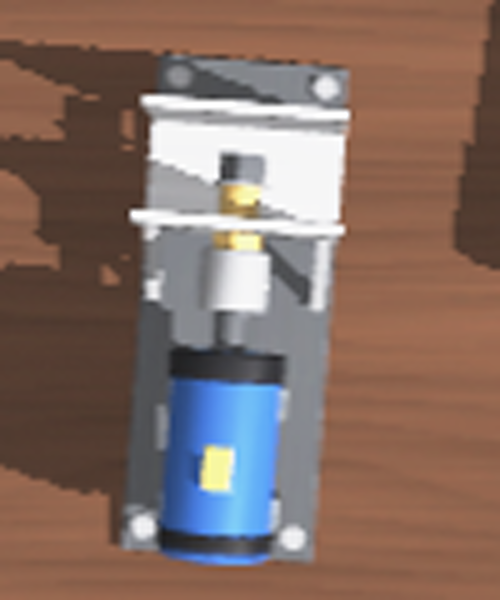

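The head is at crop (243,167). The bracket's top edge runs from (132,215) to (344,230), and the flange's from (143,101) to (349,116).

```bash
cat > h.py <<'E'
import numpy as np,cv2
from scipy.spatial.transform import Rotation as Ro
def ray(p,uv):
    K=np.array(p['camera_matrix']);d=(np.array(uv,float)-K[:2,2])/[K[0,0],K[1,1]]
    s=d.copy()
    for _ in range(8): s=d/(1+p['k1']*(s@s))
    R=np.array(p['R']);return -R.T@np.array(p['t']),R.T@np.r_[s,1]
def onz(p,uv,z):
    o,d=ray(p,uv);return o+d*(z-o[2])/d[2]
def proj(p,X):
    c=np.array(p['R'])@X+p['t'];s=c[:2]/c[2];s=s*(1+p['k1']*(s@s));K=np.array(p['camera_matrix']);return s*[K[0,0],K[1,1]]+K[:2,2]
E
python3 - <<'E'
from h import *
from cell import arm
p=arm.camera_params('top')
f=lambda u,v:(265+u/5-.4,165+v/5-.4)
P=lambda u,v,z:onz(p,f(u,v),z)
print('head top',P(243,167,.086))
for a,b,z in(((132,215),(344,230),.108),((143,101),(349,116),.09)):
    A,B=P(*a,z),P(*b,z);d=A-B;m=(A+B)/2
    yaw=np.arctan2(-d[0],d[1]);print(m,np.linalg.norm(d),yaw)
    x=np.array([np.cos(yaw),np.sin(yaw),0])
    print('est head',m+x*(.028 if z>.1 else -.029))
A,B=P(230,365,.104),P(218,550,.1);d=A-B;print('axis yaw',np.arctan2(d[1],d[0]))
s=arm.observe();R=Ro.from_rotvec(s['ee_rot']).as_matrix();print(np.round(R,3))
w=arm.camera_params('wrist');print(np.round(R.T@(-np.array(w['R']).T@w['t']-s['position']),3),np.round(w['R']@R,2).tolist())
E
```

```text
head top [0.60654659 0.10145735 0.086     ]
[0.57857986 0.10295176 0.108     ] 0.10102768611645532 -0.05781422841744341
est head [0.60653308 0.10133386 0.108     ]
[0.63480464 0.10031799 0.09      ] 0.10042540942884437 -0.059547266633883
est head [0.60585604 0.10204384 0.09      ]
axis yaw -0.05153038965761234
[[-0.959  0.285 -0.   ]
 [ 0.285  0.959 -0.001]
 [-0.    -0.001 -1.   ]]
[ 0.084  0.001 -0.158] [[0.0, 1.0, -0.0], [-0.95, 0.0, -0.31], [-0.31, 0.0, 0.95]]
```

Call:
send_rows(increments=[[9, [0, 0, 0], [0, 0, -0.115]], [9, [0, 0, 0], [0, 0, -0.116]], [9, [-2, -2, 0], [0, 0, 0]], [9, [-3, -3.1, 0], [0, 0, 0]], [9, [-3, -3.1, 0], [0, 0, 0]]], force=50)

```text
clock: 0.6
position: [0.2534, 0.5116, 0.2261]
ee_rot: [-0.089, -3.14, 0.001]
force: [1.4, -0.8, -0.0]
width: 0.984
gripper_force: 0.0
```

Call:
send_rows(increments=[[9, [-3, -3.1, 0], [0, 0, 0]], [9, [-3, -3.1, 0], [0, 0, 0]], [9, [-3, -3.1, 0], [0, 0, 0]], [9, [-3, -3.1, 0], [0, 0, 0]], [9, [-3, -3.1, 0], [0, 0, 0]]])

```text
clock: 1.1
position: [0.3947, 0.3476, 0.2266]
ee_rot: [-0.091, -3.14, 0.0]
force: [0.9, 1.0, -0.3]
width: 0.985
gripper_force: 0.0
```

Call:
send_rows(increments=[[9, [-3, -3.1, 0], [0, 0, 0]], [9, [-3, -3.1, 0], [0, 0, 0]], [9, [-3, -3.1, 0], [0, 0, 0]], [9, [-3, -3.1, 0], [0, 0, 0]], [9, [-3, -3.1, 0], [0, 0, 0]]])

```text
clock: 1.6
position: [0.5354, 0.1842, 0.2265]
ee_rot: [-0.091, -3.14, 0.0]
force: [1.0, -0.6, -0.3]
width: 0.982
gripper_force: 0.0
```

Call:
send_rows(increments=[[9, [-3, -3.1, 0], [0, 0, 0]], [9, [-2, -2, 0], [0, 0, 0]], [9, [0, 0, 0], [0, 0, 0]], [9, [0, 0, 0], [0, 0, 0]]])

```text
clock: 2.0
position: [0.5815, 0.1315, 0.2262]
ee_rot: [-0.093, -3.139, 0.0]
force: [-0.5, 0.7, -0.8]
width: 0.983
gripper_force: 0.0
```

Run:
```python
from h import *
from cell import arm
s=arm.observe();p=arm.camera_params('wrist');im=arm.get_image('wrist')[:,:,::-1]
np.save('w.npy',np.array([p],dtype=object),allow_pickle=True)
cv2.imwrite('pics/w0.png',im);print(s['position'],s['ee_rot'])
for X in([.606,.1015,.086],[.6107,.1013,.075]): print(proj(p,np.array(X)))
```

```text
[0.58149354 0.13152718 0.22615208] [-9.31045906e-02 -3.13908483e+00  3.40063043e-04]
[296.03460971 215.03120024]
[297.09466446 215.5749046 ]
```

View pics/w0.png

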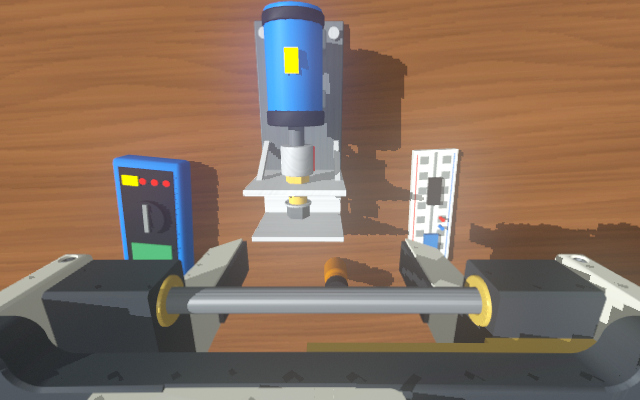

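The head is at about (298,210), close to the predicted position. I'll crop in to refine it.

Run:
```python
import cv2
a=cv2.imread('pics/w0.png')[165:250,235:355]
cv2.imwrite('pics/c1.png',cv2.resize(a,None,fx=6,fy=6,interpolation=cv2.INTER_CUBIC))
```

```text
(no output)
```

View pics/c1.png

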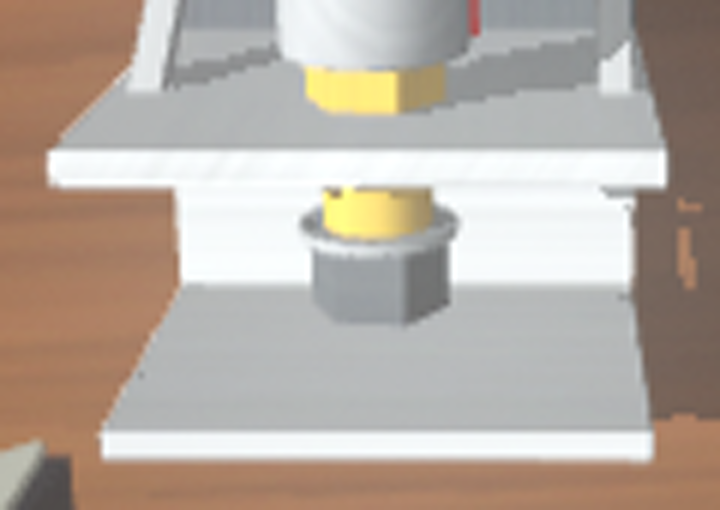

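The bracket's gap edge is crop row 186, columns 48–667. The flange's gap edge is row 430, columns 101–654. The head is centred at about column 381, rows 250–325.

Run:
```python
from h import *
p=np.load('w.npy',allow_pickle=True)[0]
P=lambda u,v,z:onz(p,(235+u/6-.42,165+v/6-.42),z)
for a,b,z,o in(((48,186),(667,186),.108,.025),((101,430),(654,430),.09,-.026)):
    A,B=P(*a,z),P(*b,z);d=B-A;m=(A+B)/2
    yaw=np.arctan2(-d[0],d[1]);x=np.array([np.cos(yaw),np.sin(yaw),0])
    print(m,np.linalg.norm(d),yaw,'est head',m+x*o)
print(P(381,285,.086), P(381,325,.086),P(381,250,.086))
```

```text
[0.57794442 0.10408237 0.108     ] 0.09970160526710695 -0.05766131316622345 est head [0.60290287 0.10264163 0.108     ]
[0.6288847 0.1014892 0.09     ] 0.09922019805414037 -0.058009997880783225 est head [0.60292843 0.10299661 0.09      ]
[0.60279529 0.10395745 0.086     ] [0.61035008 0.103322   0.086     ] [0.59627447 0.10450622 0.086     ]
```

Call:
send_rows(increments=[[9, [-2, -1.8, 2], [0, 0, 0]], [9, [-1, -0.9, 3], [0, 0, 0]], [9, [0, 0, 3], [0, 0, 0]], [9, [0, 0, 1], [0, 0, 0]], [9, [0, 0, 0], [0, 0, 0]]])

```text
clock: 2.55
position: [0.6084, 0.1047, 0.1355]
ee_rot: [-0.087, -3.137, 0.0]
force: [-0.9, -0.0, 0.2]
width: 0.979
gripper_force: 0.0
```

Run:
```python
from h import *
from cell import arm
s=arm.observe();p=arm.camera_params('wrist');im=arm.get_image('wrist')[:,:,::-1]
np.save('w.npy',np.array([p],dtype=object),allow_pickle=True)
cv2.imwrite('pics/w1.png',im);print(s['clock'],s['position'],s['ee_rot'])
R=Ro.from_rotvec(s['ee_rot']).as_matrix();print(R.T@(np.array([.610,.1022,.056])-s['position']))
```

```text
2.55 [0.60838748 0.1047381  0.13547294] [-8.74761263e-02 -3.13700792e+00  1.80409937e-04]
[-0.00201854 -0.0024277   0.07946712]
```

View pics/w1.png

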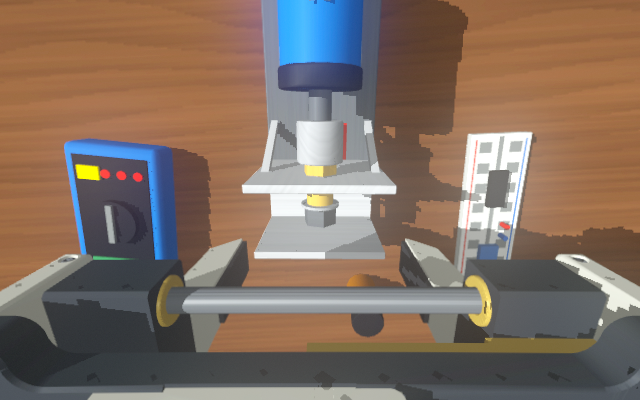

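The fingers straddle the head, which is at (320,215) between the bracket edge (row 190) and the flange edge (row 252). I'm descending.

Call:
send_rows(increments=[[9, [-0.2, -0.25, 1], [0, 0, 0]], [9, [0, 0, 2], [0, 0, 0]], [9, [0, 0, 2], [0, 0, 0]], [9, [0, 0, 0], [0, 0, 0]]])

```text
clock: 3.0
position: [0.6108, 0.1007, 0.0853]
ee_rot: [-0.09, -3.138, 0.001]
force: [-1.1, -0.5, -0.2]
width: 0.976
gripper_force: 0.0
```

Call:
send_rows(increments=[[9, [0, 0, 1], [0, 0, 0]], [9, [0, 0, 1], [0, 0, 0]], [9, [0, 0, 0.9], [0, 0, 0]], [9, [0, 0, 0], [0, 0, 0]]])

```text
clock: 3.4
position: [0.6111, 0.1006, 0.0565]
ee_rot: [-0.091, -3.138, 0.001]
force: [-0.0, 0.4, -0.3]
width: 0.98
gripper_force: 0.0
```

Run:
```python
from h import *
from cell import arm
s=arm.observe();p=arm.camera_params('wrist');im=arm.get_image('wrist')[:,:,::-1]
np.save('w.npy',np.array([p],dtype=object),allow_pickle=True)
cv2.imwrite('pics/w2.png',im);print(s['clock'],s['position'],s['ee_rot'],s['force'])
R=Ro.from_rotvec(s['ee_rot']).as_matrix();print(R.T@(np.array([.610,.1022,.056])-s['position']))
```

```text
3.4 [0.61111684 0.10062236 0.05651617] [-9.06986284e-02 -3.13844817e+00  6.27027279e-04] [-0.02700326  0.38236206 -0.30130821]
[0.00120514 0.00151074 0.00051768]
```

View pics/w2.png

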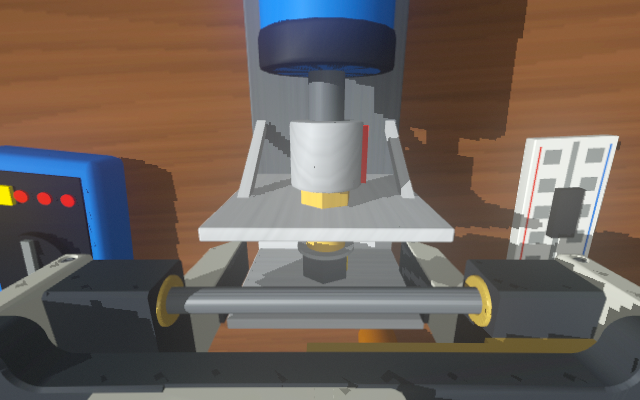

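The head is at (325,265), nearly centred between the fingers. I'll nudge it over and close.

Call:
send_rows(increments=[[8, [0.1, 0.12, 0], [0, 0, 0]], [6, [0, 0, 0], [0, 0, 0]], [4, [0, 0, 0], [0, 0, 0]], [2.5, [0, 0, 0], [0, 0, 0]], [1.5, [0, 0, 0], [0, 0, 0]]], force=50)

```text
clock: 3.95
position: [0.6111, 0.1019, 0.0579]
ee_rot: [0.091, 3.14, 0.0]
force: [0.0, -0.2, 0.3]
width: 0.597
gripper_force: 0.0
```

Call:
send_rows(increments=[[0.5, [0, 0, 0], [0, 0, 0]], [0, [0, 0, 0], [0, 0, 0]], [0, [0, 0, 0], [0, 0, 0]], [0, [0, 0, 0], [0, 0, 0]], [0, [0, 0, 0], [0, 0, 0]]])

```text
clock: 4.45
position: [0.611, 0.1016, 0.0577]
ee_rot: [-0.091, -3.14, 0.001]
force: [0.8, -1.7, -0.1]
width: 0.238
gripper_force: 50.0
```

Call:
send_rows(increments=[[0, [0, 0, 0], [0, 0, 0]], [0, [0, 0, 0], [0, 0, 0]], [0, [0, 0, 0], [0, 0, 0]], [0, [0, 0, 0], [0, 0, 0]], [0, [0, 0, 0], [0, 0, 0]]])

```text
clock: 4.95
position: [0.611, 0.1016, 0.0577]
ee_rot: [-0.091, -3.14, 0.001]
force: [1.1, -2.4, 0.1]
width: 0.239
gripper_force: 50.0
```

Opening is 22 mm, so the fingers sit flat on the flats at 50 N. I'll hold while the nut runs up.

Call:
send_rows(increments=[[0, [0, 0, 0], [0, 0, 0]], [0, [0, 0, 0], [0, 0, 0]], [0, [0, 0, 0], [0, 0, 0]], [0, [0, 0, 0], [0, 0, 0]], [0, [0, 0, 0], [0, 0, 0]]])

```text
clock: 5.45
position: [0.611, 0.1016, 0.0577]
ee_rot: [-0.091, -3.14, 0.0]
force: [-0.3, -4.1, 0.0]
width: 0.24
gripper_force: 50.0
```

Call:
send_rows(increments=[[0, [0, 0, 0], [0, 0, 0]], [0, [0, 0, 0], [0, 0, 0]], [0, [0, 0, 0], [0, 0, 0]], [0, [0, 0, 0], [0, 0, 0]], [0, [0, 0, 0], [0, 0, 0]]])

```text
clock: 5.95
position: [0.611, 0.1017, 0.0577]
ee_rot: [-0.091, -3.14, 0.0]
force: [-0.5, -5.3, -0.3]
width: 0.241
gripper_force: 50.0
```

Call:
send_rows(increments=[[0, [0, 0, 0], [0, 0, 0]], [0, [0, 0, 0], [0, 0, 0]], [0, [0, 0, 0], [0, 0, 0]], [0, [0, 0, 0], [0, 0, 0]], [0, [0, 0, 0], [0, 0, 0]]])

```text
clock: 6.45
position: [0.611, 0.1016, 0.0577]
ee_rot: [-0.091, -3.14, 0.0]
force: [0.4, -4.8, 0.3]
width: 0.237
gripper_force: 50.0
```

Call:
send_rows(increments=[[0, [0, 0, 0], [0, 0, 0]], [0, [0, 0, 0], [0, 0, 0]], [0, [0, 0, 0], [0, 0, 0]], [0, [0, 0, 0], [0, 0, 0]], [0, [0, 0, 0], [0, 0, 0]]])

```text
clock: 6.95
position: [0.611, 0.1016, 0.0577]
ee_rot: [-0.091, -3.14, 0.0]
force: [0.4, -5.2, -1.1]
width: 0.245
gripper_force: 50.0
```

Call:
send_rows(increments=[[0, [0, 0, 0], [0, 0, 0]], [0, [0, 0, 0], [0, 0, 0]], [0, [0, 0, 0], [0, 0, 0]], [0, [0, 0, 0], [0, 0, 0]], [0, [0, 0, 0], [0, 0, 0]]])

```text
clock: 7.45
position: [0.611, 0.1017, 0.0577]
ee_rot: [-0.091, -3.14, 0.0]
force: [0.3, -4.8, -0.9]
width: 0.24
gripper_force: 50.0
```

Call:
send_rows(increments=[[0, [0, 0, 0], [0, 0, 0]], [0, [0, 0, 0], [0, 0, 0]], [0, [0, 0, 0], [0, 0, 0]], [0, [0, 0, 0], [0, 0, 0]], [0, [0, 0, 0], [0, 0, 0]]])

```text
clock: 7.95
position: [0.611, 0.1017, 0.0577]
ee_rot: [-0.091, -3.14, 0.0]
force: [0.5, -6.2, -1.0]
width: 0.24
gripper_force: 50.0
```

Run:
```python
from cell import arm
import cv2
cv2.imwrite('pics/h8.png',arm.get_image('wrist')[:,:,::-1])
```

Call:
send_rows(increments=[[0, [0, 0, 0], [0, 0, 0]], [0, [0, 0, 0], [0, 0, 0]], [0, [0, 0, 0], [0, 0, 0]], [0, [0, 0, 0], [0, 0, 0]], [0, [0, 0, 0], [0, 0, 0]]])

```text
clock: 8.5
position: [0.611, 0.1017, 0.0577]
ee_rot: [-0.091, -3.14, 0.0]
force: [-0.2, -5.1, -0.7]
width: 0.241
gripper_force: 50.0
```

Call:
send_rows(increments=[[0, [0, 0, 0], [0, 0, 0]], [0, [0, 0, 0], [0, 0, 0]], [0, [0, 0, 0], [0, 0, 0]], [0, [0, 0, 0], [0, 0, 0]], [0, [0, 0, 0], [0, 0, 0]]])

```text
clock: 9.0
position: [0.611, 0.1016, 0.0577]
ee_rot: [-0.091, -3.14, 0.0]
force: [-0.3, -5.4, -1.1]
width: 0.239
gripper_force: 50.0
```

Call:
send_rows(increments=[[0, [0, 0, 0], [0, 0, 0]], [0, [0, 0, 0], [0, 0, 0]], [0, [0, 0, 0], [0, 0, 0]], [0, [0, 0, 0], [0, 0, 0]], [0, [0, 0, 0], [0, 0, 0]]])

```text
clock: 9.5
position: [0.611, 0.1017, 0.0577]
ee_rot: [-0.091, -3.14, 0.0]
force: [0.0, -6.4, -0.8]
width: 0.241
gripper_force: 50.0
```

Call:
send_rows(increments=[[0, [0, 0, 0], [0, 0, 0]], [0, [0, 0, 0], [0, 0, 0]], [0, [0, 0, 0], [0, 0, 0]], [0, [0, 0, 0], [0, 0, 0]], [0, [0, 0, 0], [0, 0, 0]]])

```text
clock: 10.0
position: [0.611, 0.1017, 0.0577]
ee_rot: [-0.091, -3.14, 0.0]
force: [-1.4, -5.5, -0.8]
width: 0.243
gripper_force: 50.0
```

Call:
send_rows(increments=[[0, [0, 0, 0], [0, 0, 0]], [0, [0, 0, 0], [0, 0, 0]], [0, [0, 0, 0], [0, 0, 0]], [0, [0, 0, 0], [0, 0, 0]], [0, [0, 0, 0], [0, 0, 0]]])

```text
clock: 10.5
position: [0.611, 0.1016, 0.0577]
ee_rot: [-0.091, -3.14, 0.0]
force: [0.2, -5.0, -0.7]
width: 0.24
gripper_force: 50.0
```

Call:
send_rows(increments=[[0, [0, 0, 0], [0, 0, 0]], [0, [0, 0, 0], [0, 0, 0]], [0, [0, 0, 0], [0, 0, 0]], [0, [0, 0, 0], [0, 0, 0]], [0, [0, 0, 0], [0, 0, 0]]])

```text
clock: 11.0
position: [0.6109, 0.1016, 0.0577]
ee_rot: [-0.091, -3.14, 0.001]
force: [0.5, -4.9, -1.5]
width: 0.238
gripper_force: 50.0
```

Call:
send_rows(increments=[[0, [0, 0, 0], [0, 0, 0]], [0, [0, 0, 0], [0, 0, 0]], [0, [0, 0, 0], [0, 0, 0]], [0, [0, 0, 0], [0, 0, 0]], [0, [0, 0, 0], [0, 0, 0]]])

```text
clock: 11.5
position: [0.611, 0.1016, 0.0577]
ee_rot: [-0.091, -3.14, 0.0]
force: [-0.1, -4.1, -1.3]
width: 0.245
gripper_force: 50.0
```

Call:
send_rows(increments=[[0, [0, 0, 0], [0, 0, 0]], [0, [0, 0, 0], [0, 0, 0]], [0, [0, 0, 0], [0, 0, 0]], [0, [0, 0, 0], [0, 0, 0]], [0, [0, 0, 0], [0, 0, 0]]])

```text
clock: 12.0
position: [0.6109, 0.1016, 0.0577]
ee_rot: [-0.091, -3.14, 0.0]
force: [-0.2, -5.8, -0.7]
width: 0.242
gripper_force: 50.0
```

Call:
send_rows(increments=[[0, [0, 0, 0], [0, 0, 0]], [0, [0, 0, 0], [0, 0, 0]], [0, [0, 0, 0], [0, 0, 0]], [0, [0, 0, 0], [0, 0, 0]], [0, [0, 0, 0], [0, 0, 0]]])

```text
clock: 12.5
position: [0.6109, 0.1016, 0.0577]
ee_rot: [-0.091, -3.14, 0.0]
force: [0.2, -5.2, -0.5]
width: 0.24
gripper_force: 50.0
```

Run:
```python
from cell import arm
import cv2
cv2.imwrite('pics/h12.png',arm.get_image('wrist')[:,:,::-1])
```

Call:
send_rows(increments=[[0, [0, 0, 0], [0, 0, 0]], [0, [0, 0, 0], [0, 0, 0]], [0, [0, 0, 0], [0, 0, 0]], [0, [0, 0, 0], [0, 0, 0]], [0, [0, 0, 0], [0, 0, 0]]])

```text
clock: 13.05
position: [0.6109, 0.1017, 0.0577]
ee_rot: [-0.091, -3.14, 0.0]
force: [-0.4, -5.1, -0.0]
width: 0.239
gripper_force: 50.0
```

Call:
send_rows(increments=[[0, [0, 0, 0], [0, 0, 0]], [0, [0, 0, 0], [0, 0, 0]], [0, [0, 0, 0], [0, 0, 0]], [0, [0, 0, 0], [0, 0, 0]], [0, [0, 0, 0], [0, 0, 0]]])

```text
clock: 13.55
position: [0.611, 0.1016, 0.0577]
ee_rot: [-0.091, -3.14, 0.0]
force: [0.6, -4.6, -0.8]
width: 0.24
gripper_force: 50.0
```

Call:
send_rows(increments=[[0, [0, 0, 0], [0, 0, 0]], [0, [0, 0, 0], [0, 0, 0]], [0, [0, 0, 0], [0, 0, 0]], [0, [0, 0, 0], [0, 0, 0]], [0, [0, 0, 0], [0, 0, 0]]])

```text
clock: 14.05
position: [0.6109, 0.1016, 0.0577]
ee_rot: [-0.091, -3.14, 0.0]
force: [0.0, -4.8, -0.6]
width: 0.242
gripper_force: 50.0
```

Call:
send_rows(increments=[[0, [0, 0, 0], [0, 0, 0]], [0, [0, 0, 0], [0, 0, 0]], [0, [0, 0, 0], [0, 0, 0]], [0, [0, 0, 0], [0, 0, 0]], [0, [0, 0, 0], [0, 0, 0]]])

```text
clock: 14.55
position: [0.6109, 0.1016, 0.0577]
ee_rot: [-0.091, -3.14, 0.0]
force: [0.4, -5.0, -0.5]
width: 0.24
gripper_force: 50.0
```

Run:
```python
from cell import arm
import cv2,numpy as np
cv2.imwrite('pics/h14.png',arm.get_image('wrist')[:,:,::-1])
s=arm.observe();print(s['clock'],s['width'],s['gripper_force'],s['ft_torque'])
I=[cv2.imread(f'pics/{n}.png')[110:245,230:420] for n in('w2','h8','h12','h14')]
for a,b in zip(I,I[1:]): d=np.abs(a.astype(int)-b).max(2);print((d>12).sum(),d.max())
cv2.imwrite('pics/cmp.png',cv2.resize(np.vstack([np.hstack(I[:2]),np.hstack(I[2:])]),None,fx=2,fy=2))
```

```text
14.6 0.24277539898872566 49.99960295855999 [-0.99099533  0.01859296  0.11278333]
6109 152
2052 163
1569 159
```

View pics/cmp.png

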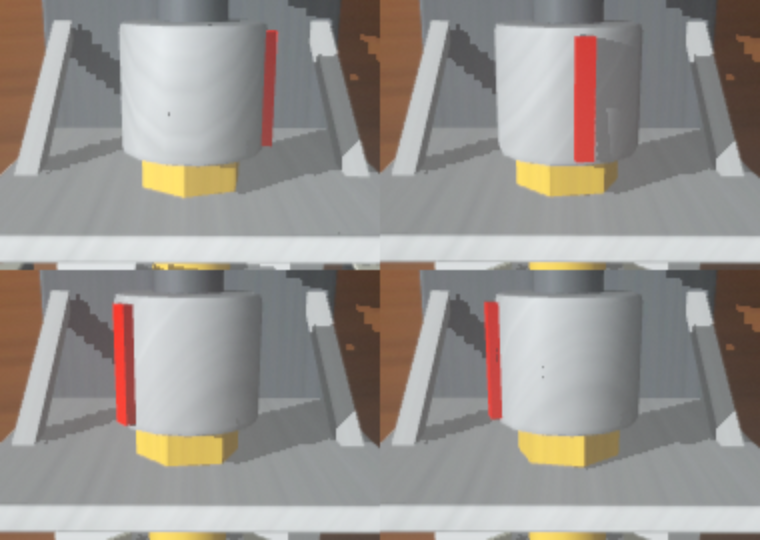

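Between 12.5 s and 14.6 s the red stripe moved only a little, further round the left side. I'll hold longer and check that it stops.

Call:
send_rows(increments=[[0, [0, 0, 0], [0, 0, 0]], [0, [0, 0, 0], [0, 0, 0]], [0, [0, 0, 0], [0, 0, 0]], [0, [0, 0, 0], [0, 0, 0]], [0, [0, 0, 0], [0, 0, 0]]])

```text
clock: 15.1
position: [0.6109, 0.1017, 0.0577]
ee_rot: [-0.091, -3.14, 0.0]
force: [0.4, -5.7, -0.4]
width: 0.239
gripper_force: 50.0
```

Call:
send_rows(increments=[[0, [0, 0, 0], [0, 0, 0]], [0, [0, 0, 0], [0, 0, 0]], [0, [0, 0, 0], [0, 0, 0]], [0, [0, 0, 0], [0, 0, 0]], [0, [0, 0, 0], [0, 0, 0]]])

```text
clock: 15.6
position: [0.611, 0.1017, 0.0577]
ee_rot: [-0.091, -3.14, 0.0]
force: [-0.1, -5.0, -0.4]
width: 0.24
gripper_force: 50.0
```

Call:
send_rows(increments=[[0, [0, 0, 0], [0, 0, 0]], [0, [0, 0, 0], [0, 0, 0]], [0, [0, 0, 0], [0, 0, 0]], [0, [0, 0, 0], [0, 0, 0]], [0, [0, 0, 0], [0, 0, 0]]])

```text
clock: 16.1
position: [0.611, 0.1016, 0.0577]
ee_rot: [0.091, 3.14, -0.0]
force: [0.0, -5.9, -0.8]
width: 0.241
gripper_force: 50.0
```

Call:
send_rows(increments=[[0, [0, 0, 0], [0, 0, 0]], [0, [0, 0, 0], [0, 0, 0]], [0, [0, 0, 0], [0, 0, 0]], [0, [0, 0, 0], [0, 0, 0]], [0, [0, 0, 0], [0, 0, 0]]])

```text
clock: 16.6
position: [0.6109, 0.1017, 0.0577]
ee_rot: [-0.091, -3.14, 0.0]
force: [0.7, -5.5, -1.5]
width: 0.242
gripper_force: 50.0
```

Run:
```python
from cell import arm
import cv2
cv2.imwrite('pics/h16.png',arm.get_image('wrist')[:,:,::-1])
```

Call:
send_rows(increments=[[0, [0, 0, 0], [0, 0, 0]], [0, [0, 0, 0], [0, 0, 0]], [0, [0, 0, 0], [0, 0, 0]], [0, [0, 0, 0], [0, 0, 0]], [0, [0, 0, 0], [0, 0, 0]]])

```text
clock: 17.15
position: [0.611, 0.1017, 0.0577]
ee_rot: [-0.091, -3.14, 0.0]
force: [-0.1, -5.3, -1.2]
width: 0.243
gripper_force: 50.0
```

Call:
send_rows(increments=[[0, [0, 0, 0], [0, 0, 0]], [0, [0, 0, 0], [0, 0, 0]], [0, [0, 0, 0], [0, 0, 0]], [0, [0, 0, 0], [0, 0, 0]], [0, [0, 0, 0], [0, 0, 0]]])

```text
clock: 17.65
position: [0.611, 0.1016, 0.0577]
ee_rot: [-0.091, -3.14, 0.0]
force: [0.3, -4.7, -1.2]
width: 0.24
gripper_force: 50.0
```

Call:
send_rows(increments=[[0, [0, 0, 0], [0, 0, 0]], [0, [0, 0, 0], [0, 0, 0]], [0, [0, 0, 0], [0, 0, 0]], [0, [0, 0, 0], [0, 0, 0]], [0, [0, 0, 0], [0, 0, 0]]])

```text
clock: 18.15
position: [0.611, 0.1016, 0.0577]
ee_rot: [-0.091, -3.14, 0.0]
force: [0.6, -5.7, -1.5]
width: 0.242
gripper_force: 50.0
```

Run:
```python
from cell import arm
import cv2,numpy as np
cv2.imwrite('pics/h18.png',arm.get_image('wrist')[:,:,::-1])
s=arm.observe();print(s['clock'],s['width'],s['gripper_force'])
I=[cv2.imread(f'pics/{n}.png')[110:245,230:420] for n in('h14','h16','h18')]
for a,b in zip(I,I[1:]): d=np.abs(a.astype(int)-b).max(2);print((d>12).sum(),d.max())
cv2.imwrite('pics/cmp2.png',cv2.resize(np.hstack(I),None,fx=1.4,fy=1.4))
```

```text
18.2 0.24198773848856253 49.99945476651192
1 13
0 10
```

View pics/cmp2.png

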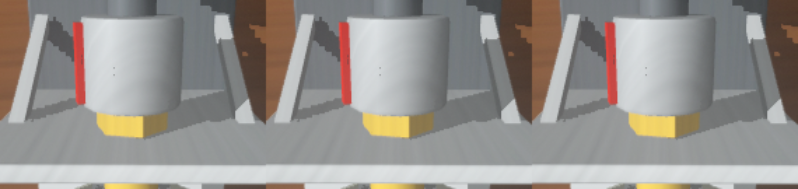

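The stripe and nut look identical at 14.6, 16.6 and 18.2 s, so the runner has stalled with the head still gripped at 50 N.

```bash
python3 -c "
from cell import arm
print(arm.sign_off())"
```

```text
the job is handed in; nothing more can be done
None
```

The bolt head was held until the nut ran up tight and the runner stalled (socket and nut unmoved from 14.6 to 18.2 s), and I handed the job in still gripping it at 50 N, with the multimeter, breadboard and vial untouched.

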